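# Square the bracket in the jig and hold it

### The job

Lift the red parts can off the squaring jig by its handle and set it down upright on the bench beside the jig, clear of it. Then put the steel bracket flat on the jig's bed, base down, push it into the corner so that its base lies flush against both blue fences at once, and finish still holding it firmly pressed there with the gripper, so that it can be clamped. Leave the other things on the bench where they are.

Things in the scene. Friction and masses are not known exactly. Their poses are not given: they have to be found in the camera images.
- jig: squaring jig, fixed: aluminium bed plate 180 x 180 mm, its top 20 mm above the bench. Origin at the centre of its underside, on the bench; x points away from the robot to the far fence, y to the left fence (turned up to 0.3 rad). Two blue fences stand 18 mm above the bed along its +x and +y edges; free bed: x and y from -90 to 72 mm. Bed and fences are smooth and slippery.
- jig_corner (a point): point on the bed's top face where the inner faces of the two fences meet, at x 72, y 72, z 20 mm in the jig's frame
- fence_far: blue bar 18 x 180 x 18 mm, fixed along the jig's far edge, its length along the jig's y; origin at the centre of its underside on the bed; its inner face is 9 mm to the -x side of the origin
- fence_left: blue bar 154 x 18 x 18 mm, fixed along the jig's left edge, its length along the jig's x; origin at the centre of its underside on the bed; its inner face is 9 mm to the -y side of the origin. Its far end stops 8 mm short of the far fence's inner face.
- bracket: loose steel-coloured bracket, about 0.3 kg: base plate 84 (x) x 60 (y) x 12 mm with an upright web 60 (x) x 12 (y) mm standing along its middle, whose top is 64 mm above the underside. Origin at the centre of the underside, z up. It stands on the bench, left of the jig.
- bracket_grip (a point): centre of the upper part of the bracket's web, 46 mm above the bracket's underside; grip across the web's 12 mm thickness (along the bracket's y)
- can: loose open red parts can, about 0.15 kg, 66 mm across, 60 mm tall, with a stiff fixed handle over its mouth along its y. It stands on the jig's bed near the corner. Origin at the centre of its underside, z up.
- can_grip (a point): middle of the handle's wooden grip, 100 mm above the can's underside: a bar 12 mm thick, 44 mm long along the can's y; grip it across, along the can's x
- film_can_1: black film canister with a grey lid, 34 mm across, 50 mm tall; loose, to be left alone; origin at the centre of its underside
- film_can_2: grey film canister with a black lid, 34 mm across, 50 mm tall; loose, to be left alone; origin at the centre of its underside
- lens_cap: black round lens cap, 52 mm across, 11 mm thick; loose, to be left alone; origin at the centre of its underside
- loupe: black eye loupe, 33 mm across, 26 mm tall; loose, to be left alone; origin at the centre of its underside
- eraser: blue and white eraser, 21 x 46 x 13 mm; loose, to be left alone; origin at the centre of its underside
- parts_dish: shallow pale dish, 94 mm across, 18 mm tall; loose, to be left alone; origin at the centre of its underside
Things that resemble listed ones, but are neither listed nor needed, are in the scene too. There is more than one size of the can; the job needs the larger.

How it is judged:
By the outcome, as a careful person would: the job done as asked, in the order asked, and still so for the second after the job is handed in, while the arm keeps its last pose, push and grip.
It also fails if it takes over 72 s, if anything falls off the work surface, if the arm or the gripper's body presses on something with over 40 N, if the wrist force passes 120 N, or if a joint passes its speed limit or range.

### The arm

A 7-joint arm with a two-finger parallel gripper is mounted at the origin on a cart in front of the work surface, level with it; the furniture and walls round the work are solid. World frame = base frame: x ahead of the robot, y to its left, z up, the work surface at z = 0. Lengths are in m, angles in rad, forces in N, time in s.
With the tool pointing down it reaches from about 0.425 to 0.875 m from the base axis. Payload 4.7 kg.
Tool frame: the origin (TCP) lies midway between the tips of the shut fingers; the grasp point (between the pads) lies 19 mm behind it; z points along the fingers, y is the line along which they close (so a half turn about z gives the same grasp; the last joint's range is limited). The gripper opens to 87 mm and grips with 3 to 60 N. Pads are 19 mm wide; open, the fingers measure 117 mm over their backs; the gripper's body (75 mm by 190 mm) begins 51 mm behind the grasp point.
Start: joints at [-1.28, 0.321, -0.07, 1.45, 0.023, 1.371, -0.057], TCP at [0.178, 0.625, 0.223] pointing down, gripper open.
Joint ranges: [-2.86, 2.86], [-0.3, 2.09], [-1.38, 1.24], [0.06, 2.45], [-1.56, 4.7], [0.09, 2.05], [-2.69, 2.69]. Speed limits (rad/s): [2.57, 2.57, 3.14, 3.14, 3.14, 3.14, 3.14].

### API

Orientations are given as a unit quaternion [w, x, y, z].
In Python, from cell import arm gives the robot as it stands.
- The arm moves only by the tool drive_tool, never from a script. Its argument "rows" is a list that holds one entry, the list of rows, each a list of 6 numbers: the shift along the tool's x, y, z in mm, then the turn, a rotation vector about the tool's x, y, z in rad. In form: [[[tx, ty, tz, wx, wy, wz], ...]]. A call has 1 to 20 rows; each row shifts and turns the commanded pose from where the row before left it, along the tool's axes as they then stand; what a row does not reach is not made up. A row lasts 1/8 s, in which the tool goes at most 62.5 mm and 10.7 degrees, less where a joint would pass 70% of its speed; a pose out of reach is approached as far as the arm can. A call is refused whole if a number of a shift passes 62.5 or a number of a turn 0.188, either way. A call with a gripper value outside its range is refused whole. "fingers" is the finger opening in mm, from 0 to 87, set as the call begins (left out, the last holds). The fingers move at their own pace and stop on an object; "force" is the grip in N (left out, the last holds). Time passes only in rows, so rows that do not move let the fingers close. It gives the time, the measured TCP pose, the force, the opening and the grip force at its end, in the units of the state.
- arm.observe(): the state, without advancing time (a new reading comes with each control period).
- arm.snapshot(name): name is "scene" or "top" or "wrist"; returns a dict with "frame" (400x640x3 uint8, red, green, blue), "z_map" (400x640 float32, m along the optical axis (not along the pixel's ray), 0 where there is no reading), "fx", "fy", "cx", "cy" (pixels), "world_to_cam" (4x4, takes a point from world to camera coordinates); the wrist camera has in their place "mount" (4x4, takes a point from camera to tool coordinates, whose origin is the TCP and whose axes are the flange's). Camera axes: x right, y down, z forward; pixel columns grow to the right and rows downward; lengths in m; the calibration is good to about 2 mm. The wrist camera is an equidistant fisheye: a pixel r from the principal point sees the ray r / f radians off the axis. A picture is of the moment at which its call begins: read the wrist's pose just before it.
- arm.sign_off(): hands the job in; it is judged then, once.
The state is a dict: "time": time; "q": joint angles; "qvel": joint speeds; "joint_torque": joint torques, N m; "tcp_pos": TCP position; "ee_rot": TCP orientation; "wrist_force": force on the tool from outside, world axes, zero at the start; "wrist_torque": the same for the moment, N m; "opening": opening from 0.0 (shut) to 1.0 (fully open); "grip_force": force on a finger pad.
Only numpy, scipy, OpenCV 4.12 (cv2) and the standard library are available. Lean on these libraries where they do the work, as an engineer would, in place of code of your own. Each camera call takes 0.05 s, during which the arm holds its last target. There are 200 camera calls.

## Working session

There is one attempt and no reset: what is moved stays moved. The work goes in short steps, Python scripts to look and compute and a tool call to move; the robot and the scene stay as the last step left them, time stands still between calls to the robot, and variables do not carry over. Pictures are saved under pics/ and viewed, at most 10 in all, crops included, and the job is handed in when it is done.

Besides the shell and the picture viewer there is one more tool, called in YAML: its name, and indented under it one key for each argument. drive_tool: Moves the arm, as the interface text tells. Its arguments: {"type":"object","properties":{"rows":{"type":"array","items":{"type":"array","items":{"type":"array","items":{"type":"number"}}}},"fingers":{"type":"number"},"force":{"type":"number"}},"required":["rows"]}

```bash
mkdir -p pics; ls
cat > h.py <<'E'
import numpy as np, cv2
from cell import arm
from scipy.spatial.transform import Rotation as R
def cloud(s):
    z=s["z_map"]; v,u=np.mgrid[:z.shape[0],:z.shape[1]]
    p=np.stack([(u-s["cx"])/s["fx"]*z,(v-s["cy"])/s["fy"]*z,z],-1)
    T=np.linalg.inv(s["world_to_cam"]); w=p@T[:3,:3].T+T[:3,3]; w[z==0]=np.nan; return w
def ray(s,u,v,h):
    T=np.linalg.inv(s["world_to_cam"]); d=T[:3,:3]@np.array([(u-s["cx"])/s["fx"],(v-s["cy"])/s["fy"],1]); o=T[:3,3]
    return o+d*(h-o[2])/d[2]
def save(n,f): cv2.imwrite("pics/"+n,f[...,::-1])
E
python3 - <<'E'
from h import *
import pickle
a=arm.snapshot("scene");b=arm.snapshot("top")
pickle.dump((a,b),open("s.pkl","wb"))
save("a.png",a["frame"]);save("b.png",b["frame"])
print(a["world_to_cam"],b["world_to_cam"],b["fx"],arm.observe())
E
```

```text
pics
[[ 0.53689084 -0.84356349  0.01220106 -0.0901371 ]
 [-0.4876657  -0.32211398 -0.81143376  0.40649763]
 [ 0.68842603  0.42970131 -0.58431702  0.73063901]
 [ 0.          0.          0.          1.        ]] [[-0.00475032 -0.99991367  0.01225102  0.21395592]
 [-0.98270664  0.00240005 -0.18515374  0.53189345]
 [ 0.18510835 -0.0129187  -0.9826332   1.24735415]
 [ 0.          0.          0.          1.        ]] 514.0021974869162 {'time': 0.1, 'q': array([-1.27993728,  0.3217519 , -0.07005206,  1.45153442,  0.02260994,
        1.37074826, -0.05689853]), 'qvel': array([ 0.00066288, -0.00208308,  0.00049502, -0.00358575,  0.00019411,
       -0.00077109,  0.0018246 ]), 'joint_torque': array([ 4.59498442e-04, -4.92572629e+01, -4.05222941e-01, -3.13398993e+01,
       -6.41243951e-02,  3.94789525e-02,  8.31520060e-05]), 'tcp_pos': array([0.17754633, 0.62479528, 0.22157796]), 'ee_rot': array([-5.97649169e-05,  1.37938313e-01,  9.90440476e-01, -8.25795354e-04]), 'wrist_force': array([0.38440642, 0.49547579, 0.3333342 ]), 'wrist_torque': array([-0.01977449,  0.00854625, -0.0105876 ]), 'grip_force': 0.0, 'opening': 1.003826643055054}
```

View pics/a.png

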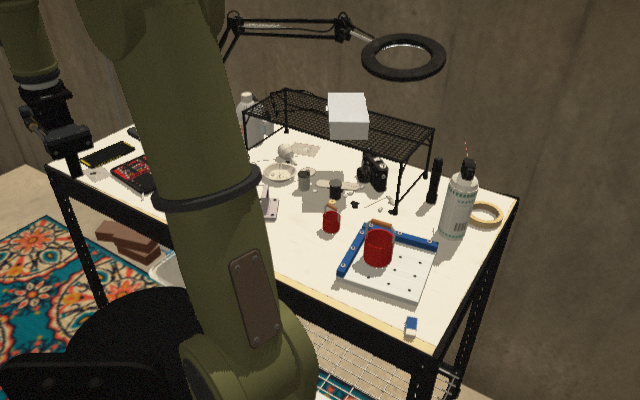

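View pics/b.png

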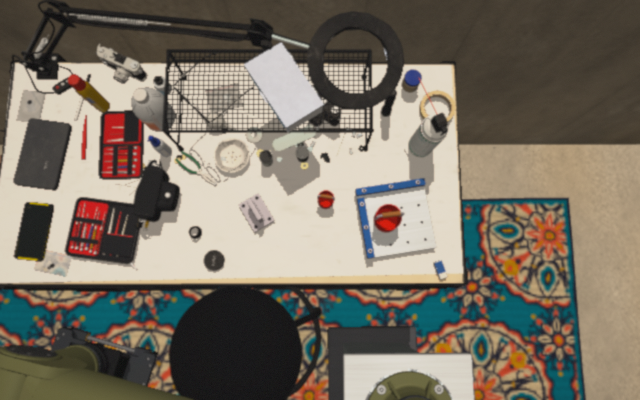

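Candidates for the can in the top view are the large red can at (388,217), standing on the jig, and a small red can at (326,199) on the bench. The one on the jig is larger and is the target. The bracket candidate is the steel part at (256,212). The film cans are at (266,157) and (303,152), and there is a pale box on the shelf. I'll check the choice in a crop and measure.

Run:
```python
from h import *
import pickle
a,b=pickle.load(open("s.pkl","rb"))
f=b["frame"]; save("c.png",cv2.resize(f[165:290,225:465],None,fx=3.3,fy=3.3,interpolation=cv2.INTER_CUBIC))
W=cloud(b); hsv=cv2.cvtColor(f,cv2.COLOR_RGB2HSV)
print("bench z",np.nanmedian(W[240:260,290:340,2]),"table edge x",W[270,300],W[230,458])
blue=cv2.inRange(hsv,(100,120,60),(125,255,255))
blue[:170]=0;blue[262:]=0;blue[:,:350]=0
v,u=np.nonzero(blue)
P=np.array([ray(b,x,y,0.038)[:2] for x,y in zip(u,v)])
hull=cv2.minAreaRect(P.astype(np.float32)*1000); print("blue rect",hull,cv2.boxPoints(hull).tolist())
print("fence z",np.nanpercentile(W[v,u,2],[20,50,80]))
red=cv2.inRange(hsv,(0,150,60),(8,255,255))|cv2.inRange(hsv,(172,150,60),(180,255,255))
for n,(y0,y1,x0,x1) in dict(can=(195,240,370,410),small=(185,215,312,340)).items():
    m=red[y0:y1,x0:x1]>0; p=W[y0:y1,x0:x1][m]
    print(n,m.sum(),np.nanmin(p,0),np.nanmax(p,0))
    q=W[y0:y1,x0:x1].reshape(-1,3); h=np.nanmax(q[:,2]); k=q[q[:,2]>h-0.02]; print(" top",h,len(k),k.mean(0), np.linalg.eigh(np.cov(k[:,:2].T)))
q=W[185:240,232:280].reshape(-1,3)
k=q[(q[:,2]>0.055)&(q[:,2]<.08)]; print("web",len(k),k.mean(0),k.std(0)*12**.5,np.linalg.eigh(np.cov(k[:,:2].T)))
k=q[(q[:,2]>0.007)&(q[:,2]<.09)]; print("all",cv2.minAreaRect(k[:,:2].astype(np.float32)*1000))
for n,(u,v) in dict(shelf=(270,130),shelfR=(370,145),ring=(355,105),small=(326,199),film2=(303,150)).items(): print(n,W[v-4:v+5,u-4:u+5].reshape(-1,3)[np.nanargmax(W[v-4:v+5,u-4:u+5,2])])
```

```text
bench z -0.0009373922233215648 table edge x [ 0.35877263  0.26759849 -0.00041562] [ 0.46025718 -0.14252575 -0.00157608]
blue rect ((504.4502868652344, -148.99282836914062), (185.46377563476562, 531.0775146484375), 5.454126358032227) [[386.89910888671875, 106.52967071533203], [437.3773193359375, -422.1434326171875], [622.00146484375, -404.51531982421875], [571.5232543945312, 124.15777587890625]]
fence z [0.03515014 0.03763861 0.03966706]
can 407 [0.45211979 0.01983335 0.01550366] [0.513669   0.08049015 0.12630693]
 top 0.1318479350299553 113 [0.48296474 0.05044149 0.12321652] EighResult(eigenvalues=array([1.0350214e-05, 2.5182924e-04]), eigenvectors=array([[-0.99295931, -0.11845596],
       [-0.11845596,  0.99295931]]))
small 149 [ 0.51621981  0.18441043 -0.00242348] [0.55852869 0.21878368 0.07272901]
 top 0.0751858719021401 51 [0.53698685 0.20274396 0.06819521] EighResult(eigenvalues=array([4.41828107e-06, 1.43696469e-04]), eigenvectors=array([[-0.9836525 ,  0.18007707],
       [ 0.18007707,  0.9836525 ]]))
web 121 [0.50612576 0.38112524 0.0637906 ] [0.05206495 0.03334585 0.00932537] EighResult(eigenvalues=array([1.27054321e-05, 3.08507939e-04]), eigenvectors=array([[ 0.52241258, -0.85269285],
       [-0.85269285, -0.52241258]]))
all ((517.32080078125, 387.7080078125), (104.41665649414062, 121.77865600585938), 87.8857192993164)
shelf [0.67982611 0.32728031 0.16293678]
shelfR [0.67483668 0.09564455 0.08328408]
ring [0.66397643 0.15485637 0.37961936]
small [0.53609364 0.1918291  0.07518587]
film2 [0.66492076 0.25413593 0.05568936]
```

View pics/c.png

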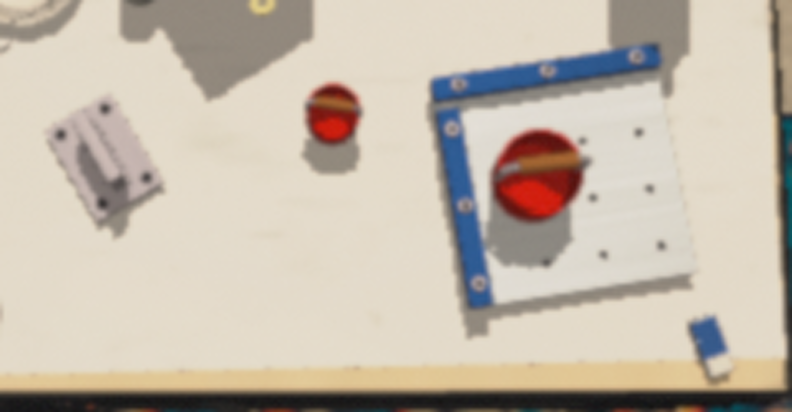

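The crop shows the large red can with its wooden handle on the jig bed (crop 538,175). The small can stands alone on the bench (333,110). The bracket's web runs from upper-left to lower-right (97,150). Next I fit the fences and plan the first move.

```bash
cat >> h.py <<'E'
def twist(p,q,goal,yaw,pr=True):
    """tool-down goal with closing axis (tool y) at world yaw; prints body twist and rows count"""
    R0=R.from_quat(np.r_[q[1:],q[0]]).as_matrix()
    best=None
    for yw in (yaw,yaw+np.pi):
        y=np.array([np.cos(yw),np.sin(yw),0]);z=np.array([0,0,-1.]);x=np.cross(y,z)
        Rg=np.stack([x,y,z],1)
        w=R.from_matrix(R0.T@Rg).as_rotvec()
        if best is None or np.linalg.norm(w)<np.linalg.norm(best): best=w
    d=R0.T@(np.array(goal)-p); w=best; th=np.linalg.norm(w)
    K=np.array([[0,-w[2],w[1]],[w[2],0,-w[0]],[-w[1],w[0],0]])
    V=np.eye(3) if th<1e-6 else np.eye(3)+(1-np.cos(th))/th**2*K+(th-np.sin(th))/th**3*K@K
    v=np.linalg.solve(V,d)*1000
    if pr: print("straight d(mm)",d.round(4)*1000,"twist",v.round(1),w.round(4))
    return v,w
def now(): o=arm.observe(); return o["tcp_pos"],o["ee_rot"]
E
python3 - <<'E'
from h import *
import pickle
a,b=pickle.load(open("s.pkl","rb"))
hsv=cv2.cvtColor(b["frame"],cv2.COLOR_RGB2HSV)
blue=cv2.inRange(hsv,(100,120,60),(125,255,255))
def pts(u0,u1,v0,v1):
    v,u=np.nonzero(blue[v0:v1,u0:u1]); return np.array([ray(b,x+u0,y+v0,0.038)[:2] for x,y in zip(u,v)])
# split by geometry
A=pts(350,430,172,262)
yaw=0.2
for i in range(4):
    Rm=np.array([[np.cos(yaw),np.sin(yaw)],[-np.sin(yaw),np.cos(yaw)]]); Q=A@Rm.T
    mx=np.percentile(Q[:,0],99.5); my=np.percentile(Q[:,1],99.5)
    far=Q[(Q[:,0]>mx-0.02)&(Q[:,1]<my-.03)]; lef=Q[(Q[:,1]>my-.02)&(Q[:,0]<mx-.03)]
    s1=np.polyfit(far[:,1],far[:,0],1)[0]; s2=np.polyfit(lef[:,0],lef[:,1],1)[0]
    print(yaw,s1,s2,np.ptp(far[:,1]),len(far),len(lef)); yaw+=(s2-s1)/2
xc=far[:,0].mean(); yc=lef[:,1].mean()
print("far width",np.ptp(far[:,0]),np.ptp(lef[:,1]))
c=Rm.T@np.array([xc-.009,yc-.009]); print("corner",c,"yaw",yaw)
W=cloud(b)
# handle: brown/orange, refined by ray at z=.126
v,u=np.nonzero(cv2.inRange(hsv,(9,90,60),(22,255,255))[195:235,370:412]); H=np.array([ray(b,x+370,y+195,.126)[:2] for x,y in zip(u,v)])
print("handle",len(H),cv2.minAreaRect((H*1000).astype(np.float32)),H.mean(0))
twist(*now(),[.483,.050,.2],.118)
E
```

```text
0.2 0.04371621033805723 -0.04963740593301352 0.15214890201131614 281 254
0.15332319186446464 0.00015439006562174522 -0.004267256233305118 0.14657187563170346 272 259
0.1511123687150012 -0.0020328876088702543 -0.0019539773581502516 0.1465637965811129 272 260
0.1511518238403612 -0.001993852577264899 -0.0019929211679878774 0.14656394704098077 272 260
far width 0.015629693766438746 0.015045142651626216
corner [0.5472444  0.10704902] yaw 0.1511522895449997
handle 93 ((483.7834167480469, 49.74365234375), (42.78399658203125, 11.940299034118652), 89.84378051757812) [0.4835099  0.04950725]
straight d(mm) [-450.9 -469.4   22.4] twist [-673.7 -148.9   21.8] [-1.400e-03  1.100e-03  1.176e+00]
```

drive_tool:
  rows:
    - [[-56.1, -12.4, 1.8, 0, 0, 0.098], [-56.1, -12.4, 1.8, 0, 0, 0.098], [-56.1, -12.4, 1.8, 0, 0, 0.098], [-56.1, -12.4, 1.8, 0, 0, 0.098], [-56.1, -12.4, 1.8, 0, 0, 0.098], [-56.1, -12.4, 1.8, 0, 0, 0.098], [-56.1, -12.4, 1.8, 0, 0, 0.098], [-56.1, -12.4, 1.8, 0, 0, 0.098], [-56.1, -12.4, 1.8, 0, 0, 0.098], [-56.1, -12.4, 1.8, 0, 0, 0.098], [-56.1, -12.4, 1.8, 0, 0, 0.098], [-56.1, -12.4, 1.8, 0, 0, 0.098], [0, 0, 0, 0, 0, 0], [0, 0, 0, 0, 0, 0]]
  fingers: 60

```text
time: 1.85
tcp_pos: [0.5105, 0.067, 0.2008]
ee_rot: [-0.0, 0.664, 0.748, 0.0]
wrist_force: [0.6, 0.5, -0.9]
opening: 0.69
grip_force: 0.0
```

```bash
cat >> h.py <<'E'
def wproj(s,p,q,P):
    """world points -> wrist pixels"""
    Rt=R.from_quat(np.r_[q[1:],q[0]]).as_matrix(); M=s["mount"]
    t=(np.atleast_2d(P)-p)@Rt; c=(t-M[:3,3])@M[:3,:3]
    r=np.hypot(c[:,0],c[:,1]); th=np.arctan2(r,c[:,2])
    return np.stack([s["cx"]+s["fx"]*th*c[:,0]/r,s["cy"]+s["fy"]*th*c[:,1]/r],1)
def wray(s,p,q,uv,h):
    uv=np.atleast_2d(uv); Rt=R.from_quat(np.r_[q[1:],q[0]]).as_matrix(); M=s["mount"]
    a=(uv[:,0]-s["cx"])/s["fx"]; b=(uv[:,1]-s["cy"])/s["fy"]; th=np.hypot(a,b)+1e-9
    d=np.stack([np.sin(th)*a/th,np.sin(th)*b/th,np.cos(th)],1)@M[:3,:3].T@Rt.T
    o=p+Rt@M[:3,3]; return o+d*((h-o[2])/d[:,2])[:,None]
E
python3 - <<'E'
from h import *
p,q=now(); s=arm.snapshot("wrist"); f=s["frame"].copy(); print(p,q,s["fx"],s["cx"],s["cy"],s["mount"])
np.savez("w1.npz",**s,p=p,q=q)
for P,c in (([.4835,.0497,.126],(0,255,0)),([.5472,.107,.02],(255,0,255)),([.5472-.162*np.cos(.151),.107-.162*np.sin(.151),.02],(255,0,255)),([.5472+.162*np.sin(.151),.107-.162*np.cos(.151),.02],(255,0,255))):
    cv2.circle(f,tuple(int(x) for x in wproj(s,p,q,P)[0]),3,c,1); print(wproj(s,p,q,P))
save("d.png",f)
E
```

```text
[0.51054611 0.06695633 0.20080163] [-4.02826928e-04  6.64028299e-01  7.47707305e-01  2.03696009e-04] 309.70691628693146 323.6470644240982 199.80068340057267 [[-3.76615881e-04 -9.61994081e-01 -2.73070040e-01  7.48496578e-02]
 [ 9.99999657e-01 -5.63586050e-04  6.06257253e-04 -1.91047120e-05]
 [-7.37114354e-04 -2.73069718e-01  9.61993963e-01 -1.61927696e-01]
 [ 0.00000000e+00  0.00000000e+00  0.00000000e+00  1.00000000e+00]]
[[288.23836815 225.26148214]]
[[360.39075277 149.95944166]]
[[219.0205646  156.21767804]]
[[359.94392472 278.40633609]]
```

View pics/d.png

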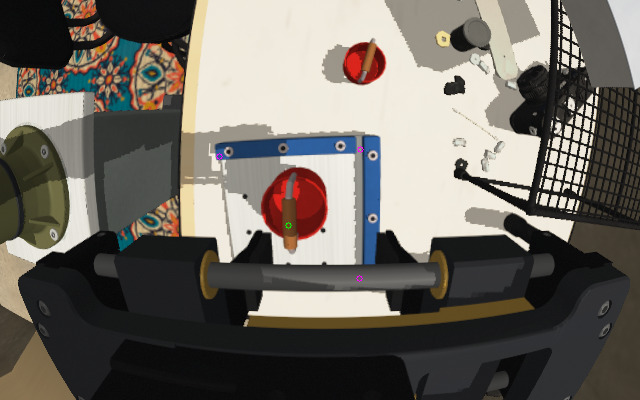

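The wrist view shows the can handle's bar from (290,198) to (291,250), with my estimate on it at (288,225). The fence corner is near (361,157), slightly off my estimate, so I refine both.

Run:
```python
from h import *
s=dict(np.load("w1.npz")); p,q=s["p"],s["q"]
hsv=cv2.cvtColor(s["frame"],cv2.COLOR_RGB2HSV)
bl=cv2.inRange(hsv,(100,100,30),(125,255,255))
L=[(u+.0,np.nonzero(bl[130:175,u])[0].max()+130+.5) for u in range(240,350)]
F=[(np.nonzero(bl[v,340:390])[0].min()+340-.5,v) for v in range(170,262)]
def fit(P,ax):
    P=P[:,:2]; 
    for _ in range(3):
        c=np.polyfit(P[:,ax],P[:,1-ax],1); r=P[:,1-ax]-np.polyval(c,P[:,ax]); P=P[abs(r)<max(.0015,1.5*r.std())]
    return c,r.std(),len(P)
l=fit(wray(s,p,q,L,.02),0); f=fit(wray(s,p,q,F,.02),1); print(l,f)
(a,b),(c,d)=l[0],f[0]
y=(a*d+b)/(1-a*c); x=c*y+d; print("corner",x,y,"yaws",np.arctan(a),-np.arctan(c))
for lo in ((9,80,40),):
    m=cv2.inRange(hsv,lo,(25,255,255))[190:258,275:305]; v,u=np.nonzero(m); 
    H=wray(s,p,q,np.c_[u+275,v+190],.124)[:,:2]; print("handle",len(H),cv2.minAreaRect((H*1000).astype(np.float32)),np.linalg.eigh(np.cov(H.T))[1][:,1])
twist(p,q,[.483,.0497,.101],.10)
```

```text
(array([0.15700717, 0.01841141]), np.float64(0.0003743749112681597), 110) (array([-0.14605524,  0.5664588 ]), np.float64(0.00028251904306217894), 92)
corner 0.5511313329436449 0.10494297736897044 yaws 0.15573578108929295 0.14502977373478845
handle 668 ((484.09442138671875, 49.9141845703125), (11.316940307617188, 44.99956512451172), 7.296934604644775) [-0.11534209  0.99332583]
straight d(mm) [-14.  -29.4  99.8] twist [-14.2 -29.3  99.8] [-0.0002 -0.0009  0.0184]
```

drive_tool:
  rows:
    - [[-7, -14.5, 5, 0, 0, 0], [-7, -14.5, 5, 0, 0, 0], [0, 0, 0, 0, 0, 0], [0, 0, 0, 0, 0, 0]]

```text
time: 2.4
tcp_pos: [0.4842, 0.0505, 0.1913]
ee_rot: [0.0, 0.663, 0.748, 0.0]
wrist_force: [-0.6, -0.2, -0.0]
opening: 0.688
grip_force: 0.0
```

Run:
```python
from h import *
p,q=now(); print(p); twist(p,q,[.4838,.0498,.101],.118)
```

```text
[0.48418863 0.05046188 0.19125018]
straight d(mm) [-0.6 -0.5 90.2] twist [-0.6 -0.5 90.2] [ 0.0009 -0.0003  0.0022]
```

drive_tool:
  rows:
    - [[-0.5, 0, 25, 0, 0, 0], [0, -0.5, 25, 0, 0, 0], [0, 0, 20, 0, 0, 0], [0, 0, 14, 0, 0, 0], [0, 0, 6, 0, 0, 0], [0, 0, 0, 0, 0, 0]]

```text
time: 3.15
tcp_pos: [0.4834, 0.0486, 0.101]
ee_rot: [0.0, 0.664, 0.748, -0.0]
wrist_force: [-0.0, -0.0, 0.6]
opening: 0.688
grip_force: 0.0
```

drive_tool:
  rows:
    - [[0, 0, 0, 0, 0, 0], [0, 0, 0, 0, 0, 0], [0, 0, 0, 0, 0, 0], [0, 0, 0, 0, 0, 0], [0, 0, 0, 0, 0, 0], [0, 0, 0, 0, 0, 0]]
  fingers: 0
  force: 25

```text
time: 3.9
tcp_pos: [0.4833, 0.0485, 0.101]
ee_rot: [0.0, 0.664, 0.748, 0.0]
wrist_force: [-0.0, 1.5, 0.2]
opening: 0.128
grip_force: 25.0
```

drive_tool:
  rows:
    - [[0, 0, -10, 0, 0, 0], [0, 0, -20, 0, 0, 0], [0, 0, -25, 0, 0, 0], [0, 0, -15, 0, 0, 0], [0, 0, 0, 0, 0, 0]]

```text
time: 4.53
tcp_pos: [0.4839, 0.0487, 0.1721]
ee_rot: [0.001, 0.664, 0.748, 0.001]
wrist_force: [-1.6, 0.5, -2.1]
opening: 0.129
grip_force: 25.0
```

Run:
```python
from h import *
p,q=now(); v,w=twist(p,q,[.43,.20,.165],.44); print((v/6).round(1),(w/6).round(4))
```

```text
straight d(mm) [156.6 -35.8   7.1] twist [161.  -10.2   7.1] [ 2.500e-03 -3.000e-04 -3.219e-01]
[26.8 -1.7  1.2] [ 0.0004 -0.     -0.0537]
```

drive_tool:
  rows:
    - [[15, -1.5, 0, 0, 0, -0.03], [26, -1.7, 1, 0, 0, -0.054], [30, -1.7, 1, 0, 0, -0.06], [30, -1.7, 1, 0, 0, -0.06], [30, -1.7, 2, 0, 0, -0.06], [20, -1.7, 2, 0, 0, -0.04], [10, 0, 0, 0, 0, -0.018], [0, 0, 0, 0, 0, 0], [0, 0, 0, 0, 0, 0]]

```text
time: 5.65
tcp_pos: [0.4337, 0.2001, 0.1641]
ee_rot: [0.0, 0.537, 0.844, -0.0]
wrist_force: [0.5, -0.6, -2.1]
opening: 0.126
grip_force: 25.0
```

Run:
```python
from h import *
p,q=now(); print(p); v,w=twist(p,q,[.43,.20,.0815],.44)
```

```text
[0.43368942 0.20011496 0.1640704 ]
straight d(mm) [ 1.5 -3.4 82.6] twist [ 1.5 -3.4 82.6] [ 0.0003  0.0005 -0.002 ]
```

drive_tool:
  rows:
    - [[0, 0, 25, 0, 0, 0], [0, 0, 25, 0, 0, 0], [0, 0, 17, 0, 0, 0], [0, 0, 9, 0, 0, 0], [0, 0, 4, 0, 0, 0], [0, 0, 2, 0, 0, 0], [0, 0, 0, 0, 0, 0], [0, 0, 0, 0, 0, 0]]

```text
time: 6.65
tcp_pos: [0.4334, 0.2014, 0.0824]
ee_rot: [0.0, 0.536, 0.844, 0.0]
wrist_force: [-0.4, -0.2, -0.9]
opening: 0.126
grip_force: 25.0
```

drive_tool:
  rows:
    - [[0, 0, 0.6, 0, 0, 0], [0, 0, 0, 0, 0, 0], [0, 0, 0, 0, 0, 0]]

```text
time: 7.02
tcp_pos: [0.4331, 0.2013, 0.0814]
ee_rot: [0.0, 0.536, 0.844, 0.0]
wrist_force: [0.2, -1.1, -2.8]
opening: 0.126
grip_force: 25.0
```

drive_tool:
  rows:
    - [[0, 0, 0, 0, 0, 0], [0, 0, 0, 0, 0, 0], [0, 0, 0, 0, 0, 0], [0, 0, 0, 0, 0, 0]]
  fingers: 60

```text
time: 7.52
tcp_pos: [0.4332, 0.2013, 0.0815]
ee_rot: [0.0, 0.536, 0.844, 0.0]
wrist_force: [0.5, -0.2, -0.2]
opening: 0.496
grip_force: 0.0
```

drive_tool:
  rows:
    - [[0, 0, -20, 0, 0, 0], [0, 0, -35, 0, 0, 0], [0, 0, -45, 0, 0, 0], [0, 0, -20, 0, 0, 0], [0, 0, 0, 0, 0, 0]]

```text
time: 8.15
tcp_pos: [0.4341, 0.2018, 0.2029]
ee_rot: [0.001, 0.536, 0.844, 0.002]
wrist_force: [-0.5, 0.1, -1.1]
opening: 0.688
grip_force: 0.0
```

Run:
```python
from h import *
p,q=now(); print(p); 
for y in (2.12,): 
    v,w=twist(p,q,[.506,.383,.2],y); print((v/10).round(1),(w/10).round(4))
```

```text
[0.43411457 0.2017611  0.20293347]
straight d(mm) [133.4 142.2   3.6] twist [212.7  18.5   3.1] [ 0.0025 -0.0033  1.4616]
[21.3  1.9  0.3] [ 0.0003 -0.0003  0.1462]
```

drive_tool:
  rows:
    - [[21.3, 1.9, 0, 0, 0, 0.146], [21.3, 1.9, 0, 0, 0, 0.146], [21.3, 1.9, 0, 0, 0, 0.146], [21.3, 1.9, 0, 0, 0, 0.146], [21.3, 1.9, 0, 0, 0, 0.146], [21.3, 1.9, 0, 0, 0, 0.146], [21.3, 1.9, 0, 0, 0, 0.146], [21.3, 1.9, 0, 0, 0, 0.146], [21.3, 1.9, 0, 0, 0, 0.146], [21.3, 1.9, 3, 0, 0, 0.146], [0, 0, 0, 0, 0, 0], [0, 0, 0, 0, 0, 0]]

```text
time: 9.65
tcp_pos: [0.4911, 0.3869, 0.1971]
ee_rot: [0.001, 0.962, 0.273, -0.001]
wrist_force: [-1.3, -0.4, -0.4]
opening: 0.69
grip_force: 0.0
```

Run:
```python
from h import *
p,q=now(); s=arm.snapshot("wrist"); f=s["frame"].copy(); print(p,arm.observe()["q"].round(2))
np.savez("w2.npz",**s,p=p,q=q)
d=np.array([np.cos(.548),np.sin(.548),0])*.03
for P in ([.506,.383,.064]+d,[.506,.383,.064]-d): print(wproj(s,p,q,P)); cv2.circle(f,tuple(int(x) for x in wproj(s,p,q,P)[0]),3,(0,255,0),1)
save("e.png",f); twist(p,q,[.506,.383,.2],2.12)
```

```text
[0.49113222 0.38692703 0.19708154] [-0.92  0.28  0.26  1.56 -0.07  1.31 -1.67]
[[335.38924353 149.7822908 ]]
[[334.60730605 209.73050234]]
straight d(mm) [10.6 11.1 -2.9] twist [10.6 11.1 -2.9] [0.0005 0.0025 0.0034]
```

View pics/e.png

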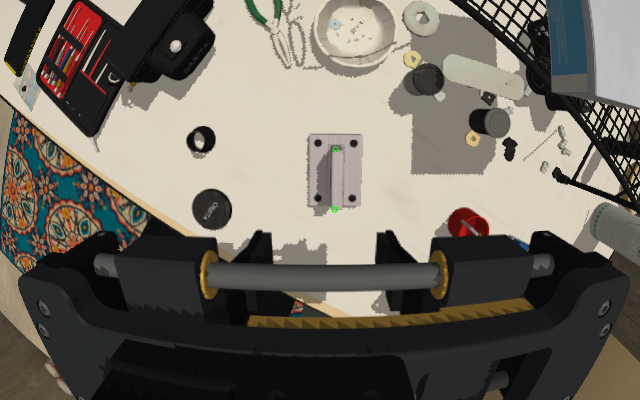

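The wrist view shows the bracket square to the tool. Its base spans (308,134) to (362,207) and the web top is at about (337,177), close to the markers. I compute the centre from the base corners.

Run:
```python
from h import *
s=dict(np.load("w2.npz")); p,q=s["p"],s["q"]
P=wray(s,p,q,[(308,134.5),(361,134.5),(362.5,207),(307.5,207)],.012)[:,:2]
print(P.mean(0),np.linalg.norm(P[1]-P[0]),np.linalg.norm(P[2]-P[1]))
e=(P[0]-P[3]+P[1]-P[2]); yb=np.arctan2(e[1],e[0]); print("yaw",yb)
twist(p,q,[*P.mean(0),.03],yb+np.pi/2)
twist(p,q,[.506,.383,.03],2.12)
```

```text
[0.50606258 0.38098158] 0.059260788496914414 0.0849516984952289
yaw 0.5668765454237795
straight d(mm) [ 10.   12.8 167.1] twist [  9.7  12.9 167.1] [ 0.0004  0.0025 -0.0143]
straight d(mm) [ 11.   11.1 167.1] twist [ 10.8  11.1 167.1] [0.0005 0.0025 0.0034]
```

drive_tool:
  rows:
    - [[5, 6, 25, 0, 0.002, -0.008], [5.5, 6, 35, 0, 0, 0], [0, 0, 30, 0, 0, 0], [0, 0, 5, 0, 0, 0], [0, 0, 0, 0, 0, 0], [0, 0, 0, 0, 0, 0]]

```text
time: 10.45
tcp_pos: [0.5081, 0.3838, 0.1053]
ee_rot: [-0.001, 0.961, 0.276, 0.002]
wrist_force: [-0.4, -0.7, -0.7]
opening: 0.69
grip_force: 0.0
```

Run:
```python
from h import *
p,q=now();print(p); twist(p,q,[.506,.382,.03],2.13)
```

```text
[0.50809903 0.38382061 0.10528684]
straight d(mm) [-3.1  0.5 75.3] twist [-2.9  0.5 75.3] [-0.0006 -0.005   0.    ]
```

drive_tool:
  rows:
    - [[-3, 0.5, 25, 0, -0.004, 0], [0, 0, 25, 0, 0, 0], [0, 0, 15, 0, 0, 0], [0, 0, 8, 0, 0, 0], [0, 0, 2.5, 0, 0, 0], [0, 0, 0, 0, 0, 0], [0, 0, 0, 0, 0, 0]]

```text
time: 11.32
tcp_pos: [0.5055, 0.3814, 0.0287]
ee_rot: [-0.0, 0.961, 0.276, -0.0]
wrist_force: [0.1, 0.6, -0.3]
opening: 0.688
grip_force: 0.0
```

drive_tool:
  rows:
    - [[0, 0, 0, 0, 0, 0], [0, 0, 0, 0, 0, 0], [0, 0, 0, 0, 0, 0], [0, 0, 0, 0, 0, 0], [0, 0, 0, 0, 0, 0], [0, 0, 0, 0, 0, 0]]
  fingers: 0
  force: 40

```text
time: 12.08
tcp_pos: [0.5052, 0.3808, 0.0279]
ee_rot: [0.0, 0.961, 0.276, -0.001]
wrist_force: [0.5, -0.2, 0.3]
opening: 0.135
grip_force: 40.0
```

Run:
```python
from h import *
p,q=now();print(p,q,arm.observe()["opening"]); twist(p,q,[.506,.382,.03],2.13)
```

```text
[0.50520723 0.38081916 0.02788783] [ 4.11831087e-04  9.61230484e-01  2.75744517e-01 -8.64970114e-04] 0.13471968813028745
straight d(mm) [ 1.3 -0.6 -2.1] twist [ 1.3 -0.6 -2.1] [ 0.0003  0.0019 -0.0005]
```

drive_tool:
  rows:
    - [[0, 0, -10, 0, 0, 0], [0, 0, -30, 0, 0, 0], [0, 0, -40, 0, 0, 0], [0, 0, -40, 0, 0, 0], [0, 0, -20, 0, 0, 0], [0, 0, 0, 0, 0, 0], [0, 0, 0, 0, 0, 0]]

```text
time: 12.95
tcp_pos: [0.5042, 0.3805, 0.1658]
ee_rot: [0.001, 0.961, 0.276, -0.003]
wrist_force: [-0.2, -0.0, -3.3]
opening: 0.138
grip_force: 40.0
```

Run:
```python
from h import *
p,q=now();print(p)
c,s=np.cos(.151),np.sin(.151)
g=np.array([.549,.106])+np.array([[c,-s],[s,c]])@np.array([-.042-.02,-.03-.02]); print("preplace",g)
v,w=twist(p,q,[*g,.15],.151+np.pi/2); print((v/9).round(1),(w/9).round(4))
```

```text
[0.50419488 0.38047772 0.16579499]
preplace [0.49522683 0.04724248]
straight d(mm) [-184.2  277.8   16.9] twist [-125.   311.5   16.3] [0.0015 0.0052 0.4079]
[-13.9  34.6   1.8] [0.0002 0.0006 0.0453]
```

drive_tool:
  rows:
    - [[-8, 20, 0, 0, 0, 0.025], [-13.9, 34.6, 0, 0, 0, 0.045], [-13.9, 34.6, 0, 0, 0, 0.045], [-13.9, 34.6, 0, 0, 0, 0.045], [-13.9, 34.6, 0, 0, 0, 0.045], [-13.9, 34.6, 0, 0, 0, 0.045], [-13.9, 34.6, 0, 0, 0, 0.045], [-13.9, 34.6, 0, 0, 0, 0.045], [-11.5, 29, 0, 0, 0, 0.04], [-8, 20, 0, 0, 0, 0.03], [0, 0, 0, 0, 0, 0], [0, 0, 0, 0, 0, 0]]

```text
time: 14.45
tcp_pos: [0.5043, 0.0496, 0.1683]
ee_rot: [-0.0, 0.997, 0.075, -0.001]
wrist_force: [0.3, -0.1, -3.0]
opening: 0.131
grip_force: 40.0
```

Run:
```python
from h import *
p,q=now();print(p)
twist(p,q,[.4952,.0472,.053],.151+np.pi/2)
s=arm.snapshot("wrist"); np.savez("w3.npz",**s,p=p,q=q); save("f.png",s["frame"])
```

```text
[0.50432462 0.04956514 0.1682859 ]
straight d(mm) [ -9.2   1.  115.3] twist [ -9.3   1.  115.3] [-0.0001  0.0014 -0.0004]
```

View pics/f.png

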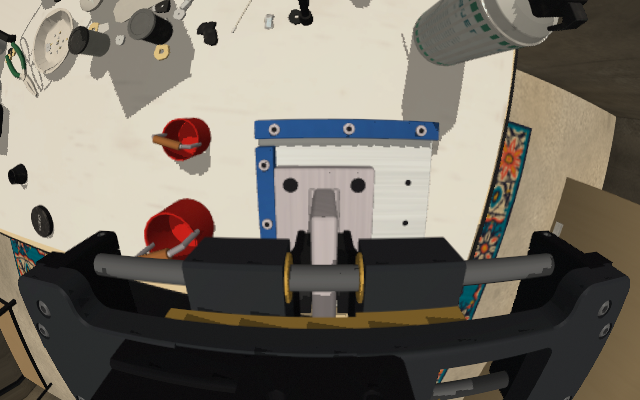

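The bracket is held over the jig with its far edge near v=168, parallel to the far fence at v≈145. The red can stands upright at (180,228). I refine the fence lines, held-bracket yaw and offset from this view.

Run:
```python
from h import *
s=dict(np.load("w3.npz")); p,q=s["p"],s["q"]
hsv=cv2.cvtColor(s["frame"],cv2.COLOR_RGB2HSV)
bl=cv2.inRange(hsv,(100,100,30),(125,255,255))
F=[(u,np.nonzero(bl[110:160,u])[0].max()+110.5) for u in range(285,430)]
def fit(P,ax):
    P=P[:,:2]
    for _ in range(3):
        c=np.polyfit(P[:,ax],P[:,1-ax],1); r=P[:,1-ax]-np.polyval(c,P[:,ax]); P=P[abs(r)<max(.0012,1.5*r.std())]
    return c,r.std(),len(P)
f=fit(wray(s,p,q,F,.02),1); print("far",f,"yaw",-np.arctan(f[0][0]), "x at y=.105",np.polyval(f[0],.105))
# left fence: right blue edge
L=[(np.nonzero(bl[v,250:290])[0].max()+250.5,v) for v in range(160,236)]
for h in (.038,.02):
    l=fit(wray(s,p,q,L,h),0); print("left",h,l,np.arctan(l[0][0]),np.polyval(l[0],.549))
hB=p[2]-.0279+.012
P=wray(s,p,q,[(277,168),(373,168)],hB)[:,:2]; print("bracket far edge",P,np.linalg.norm(P[1]-P[0])); e=P[0]-P[1]; print("yaw",np.arctan2(e[1],e[0])-np.pi/2, "rel tcp",P.mean(0)-p[:2])
```

```text
far (array([-0.15645185,  0.56420789]), np.float64(0.0002776806017199563), 145) yaw 0.15519377818078758 x at y=.105 0.5477804417230963
left 0.038 (array([0.13237842, 0.03200499]), np.float64(0.00045565680016341613), 76) 0.13161317845292714 0.10468074540121178
left 0.02 (array([0.13237842, 0.03494897]), np.float64(0.0004837344861502124), 76) 0.1316131784529273 0.1076247234146698
bracket far edge [[0.54354216 0.08322179]
 [0.55198436 0.02757387]] 0.056284649771362674
yaw 0.1505592060758938 rel tcp [0.04343864 0.00583269]
```

drive_tool:
  rows:
    - [[-9, 1, 25, 0, 0, 0], [0, 0, 35, 0, 0, 0], [0, 0, 30, 0, 0, 0], [0, 0, 15, 0, 0, 0], [0, 0, 6, 0, 0, 0], [0, 0, 0, 0, 0, 0], [0, 0, 0, 0, 0, 0]]

```text
time: 15.38
tcp_pos: [0.4962, 0.046, 0.0583]
ee_rot: [0.0, 0.997, 0.074, 0.0]
wrist_force: [-0.8, 0.6, -2.8]
opening: 0.136
grip_force: 40.0
```

Run:
```python
from h import *
p,q=now();print(p)
twist(p,q,[.4946,.0465,.0485],.151+np.pi/2)
```

```text
[0.49623777 0.04595501 0.05829262]
straight d(mm) [-1.5 -0.8  9.8] twist [-1.5 -0.8  9.8] [ 0.0004 -0.0002 -0.0021]
```

drive_tool:
  rows:
    - [[0, 0, 5, 0, 0, 0], [0, 0, 3, 0, 0, 0], [0, 0, 1, 0, 0, 0], [0, 0, 1, 0, 0, 0], [0, 0, 0, 0, 0, 0], [0, 0, 0, 0, 0, 0]]

```text
time: 16.12
tcp_pos: [0.4953, 0.0457, 0.0478]
ee_rot: [0.0, 0.997, 0.074, -0.001]
wrist_force: [-4.1, -0.1, 5.5]
opening: 0.136
grip_force: 40.0
```

drive_tool:
  rows:
    - [[0, 0, 0.5, 0, 0, 0], [0, 0, 0.5, 0, 0, 0], [0, 0, 0, 0, 0, 0], [0, 0, 0, 0, 0, 0]]

```text
time: 16.62
tcp_pos: [0.4953, 0.0457, 0.0478]
ee_rot: [0.0, 0.997, 0.074, -0.001]
wrist_force: [-6.8, -1.2, 14.4]
opening: 0.138
grip_force: 40.0
```

drive_tool:
  rows:
    - [[3, 0, -0.9, 0, 0, 0], [5, 0, 0, 0, 0, 0], [4, 0, 0, 0, 0, 0], [2, 0, 0, 0, 0, 0], [0, 0, 0, 0, 0, 0], [0, 0, 0, 0, 0, 0]]

```text
time: 17.38
tcp_pos: [0.5095, 0.0479, 0.0478]
ee_rot: [0.0, 0.997, 0.074, -0.001]
wrist_force: [-3.0, -0.2, 7.5]
opening: 0.131
grip_force: 40.0
```

drive_tool:
  rows:
    - [[1, 0, 0, 0, 0, 0], [1, 0, 0, 0, 0, 0], [1, 0, 0, 0, 0, 0], [0, 0, 0, 0, 0, 0], [0, 0, 0, 0, 0, 0]]

```text
time: 18.0
tcp_pos: [0.5122, 0.0483, 0.0478]
ee_rot: [0.0, 0.997, 0.074, -0.001]
wrist_force: [-4.2, -0.6, 7.2]
opening: 0.134
grip_force: 40.0
```

drive_tool:
  rows:
    - [[1, 0, 0, 0, 0, 0], [1, 0, 0, 0, 0, 0], [0, 0, 0, 0, 0, 0], [0, 0, 0, 0, 0, 0]]

```text
time: 18.5
tcp_pos: [0.5133, 0.0484, 0.0478]
ee_rot: [0.0, 0.997, 0.074, -0.002]
wrist_force: [-6.7, -1.0, 10.6]
opening: 0.131
grip_force: 40.0
```

drive_tool:
  rows:
    - [[1, 0, -0.3, 0, 0, 0], [0.5, 0, 0, 0, 0, 0], [0, 0, 0, 0, 0, 0], [0, 0, 0, 0, 0, 0]]

```text
time: 19.0
tcp_pos: [0.5134, 0.0483, 0.0478]
ee_rot: [0.0, 0.997, 0.074, -0.003]
wrist_force: [-10.4, -2.4, 13.2]
opening: 0.133
grip_force: 40.0
```

drive_tool:
  rows:
    - [[-0.5, -3, -0.4, 0, 0, 0], [0, -5, 0, 0, 0, 0], [0, -5, 0, 0, 0, 0], [0, -2, 0, 0, 0, 0], [0, 0, 0, 0, 0, 0], [0, 0, 0, 0, 0, 0]]

```text
time: 19.75
tcp_pos: [0.5116, 0.0595, 0.048]
ee_rot: [0.002, 0.997, 0.073, -0.003]
wrist_force: [-6.6, -8.2, 8.7]
opening: 0.133
grip_force: 40.0
```

drive_tool:
  rows:
    - [[0, -1, 0, 0, 0, 0], [0, -1, 0, 0, 0, 0], [0, -1, 0, 0, 0, 0], [0, 0, 0, 0, 0, 0], [0, 0, 0, 0, 0, 0]]

```text
time: 20.38
tcp_pos: [0.5111, 0.062, 0.048]
ee_rot: [0.003, 0.997, 0.073, -0.003]
wrist_force: [-6.2, -9.9, 9.7]
opening: 0.136
grip_force: 40.0
```

Run:
```python
from h import *
p,q=now(); s=arm.snapshot("wrist"); print(p,q,arm.observe()["wrist_torque"])
np.savez("w4.npz",**s,p=p,q=q)
save("g.png",cv2.resize(s["frame"][110:260,230:450],None,fx=3.6,fy=3.6,interpolation=cv2.INTER_CUBIC))
```

```text
[0.5111217  0.06203643 0.04795864] [ 0.00272024  0.99731886  0.07307498 -0.00278282] [-2.02508611  1.58919769 -0.07661512]
```

View pics/g.png

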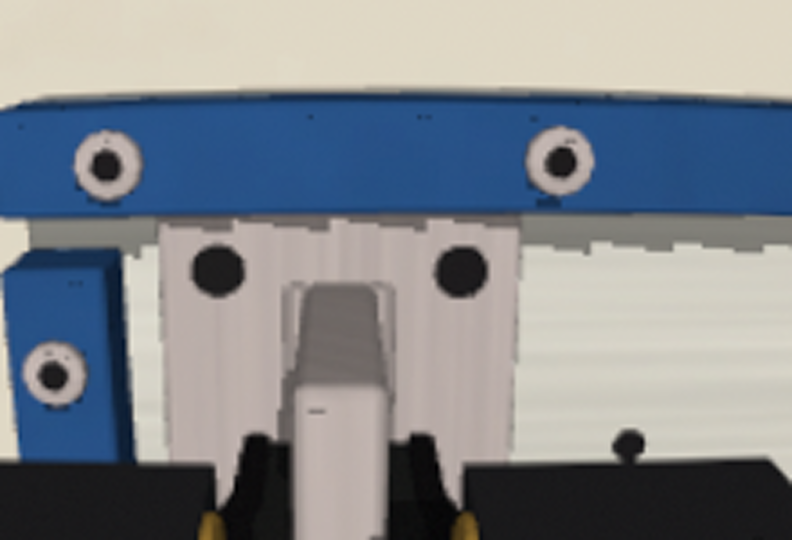

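The crop shows the base flush on the far fence along (165–520,218), with a gap of about 6 mm to the left fence (128→162). I keep pushing in y.

drive_tool:
  rows:
    - [[0, -1.5, -0.3, 0, 0, 0], [0, -1.5, 0, 0, 0, 0], [0, -1, 0, 0, 0, 0], [0, 0, 0, 0, 0, 0], [0, 0, 0, 0, 0, 0]]

```text
time: 21.05
tcp_pos: [0.5104, 0.0666, 0.048]
ee_rot: [0.002, 0.997, 0.073, -0.003]
wrist_force: [-7.4, -7.5, 7.7]
opening: 0.138
grip_force: 40.0
```

drive_tool:
  rows:
    - [[0, -1, 0, 0, 0, 0], [0, -1, 0, 0, 0, 0], [0, 0, 0, 0, 0, 0], [0, 0, 0, 0, 0, 0]]

```text
time: 21.55
tcp_pos: [0.5101, 0.0685, 0.048]
ee_rot: [0.002, 0.997, 0.073, -0.003]
wrist_force: [-6.0, -8.6, 6.8]
opening: 0.136
grip_force: 40.0
```

drive_tool:
  rows:
    - [[0, -1, 0, 0, 0, 0], [0, 0, 0, 0, 0, 0], [0, 0, 0, 0, 0, 0]]

```text
time: 21.92
tcp_pos: [0.5101, 0.069, 0.048]
ee_rot: [0.003, 0.997, 0.073, -0.003]
wrist_force: [-6.8, -9.4, 7.9]
opening: 0.139
grip_force: 40.0
```

drive_tool:
  rows:
    - [[0, -1, 0, 0, 0, 0], [0, -0.5, 0, 0, 0, 0], [0, 0, 0, 0, 0, 0], [0, 0, 0, 0, 0, 0]]

```text
time: 22.42
tcp_pos: [0.5101, 0.0692, 0.0481]
ee_rot: [0.004, 0.997, 0.073, -0.003]
wrist_force: [-6.5, -11.5, 7.4]
opening: 0.136
grip_force: 40.0
```

drive_tool:
  rows:
    - [[0.8, -0.8, 0.3, 0, 0, 0], [0, 0, 0, 0, 0, 0], [0, 0, 0, 0, 0, 0], [0, 0, 0, 0, 0, 0]]

```text
time: 22.92
tcp_pos: [0.5101, 0.0692, 0.048]
ee_rot: [0.004, 0.997, 0.073, -0.004]
wrist_force: [-9.9, -14.2, 12.4]
opening: 0.133
grip_force: 40.0
```

Run:
```python
from h import *
p,q=now(); s=arm.snapshot("wrist"); o=arm.observe(); print(p,q,o["wrist_torque"],o["wrist_force"])
np.savez("w5.npz",**s,p=p,q=q)
save("i.png",cv2.resize(s["frame"][110:260,230:450],None,fx=3.6,fy=3.6,interpolation=cv2.INTER_CUBIC))
```

```text
[0.51010813 0.06915463 0.04802268] [ 0.00397362  0.9973389   0.07270918 -0.00356536] [-3.02528431  2.01521186  0.05855415] [ -8.89394388 -14.05383874  12.64207018]
```

View pics/i.png

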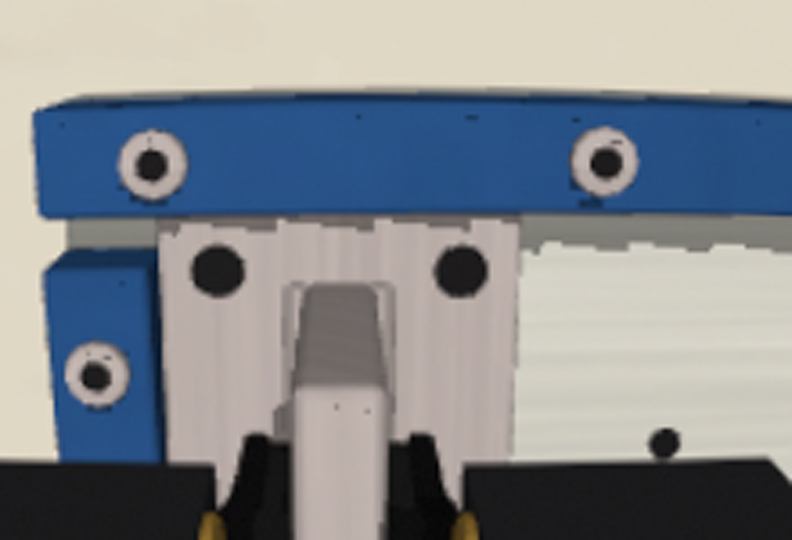

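The crop shows the base touching the left fence edge (160,260–460) and the far fence (165–520,218), with no gaps. The pushes have tilted the tool slightly, so I level it and add some down-force.

Run:
```python
from h import *
p,q=now(); twist(p,q,p,.152+np.pi/2); twist(p,[0,.99726,.0740,-.0006],p,.152+np.pi/2)
```

```text
straight d(mm) [0. 0. 0.] twist [0. 0. 0.] [ 0.0073  0.0077 -0.0065]
straight d(mm) [0. 0. 0.] twist [0. 0. 0.] [-0.0001  0.0012 -0.0039]
```

drive_tool:
  rows:
    - [[0, 0, 0.4, 0.006, 0.005, 0], [0, 0, 0.3, 0.004, 0.004, -0.002], [0, 0, 0, 0, 0, 0], [0, 0, 0, 0, 0, 0], [0, 0, 0, 0, 0, 0]]

```text
time: 23.6
tcp_pos: [0.5102, 0.0691, 0.0478]
ee_rot: [-0.001, 0.997, 0.074, 0.001]
wrist_force: [-10.3, -13.6, 17.8]
opening: 0.137
grip_force: 40.0
```

Run:
```python
from h import *
p,q=now(); twist(p,q,p,.152+np.pi/2); o=arm.observe(); print(p,o["wrist_torque"],o["wrist_force"])
```

```text
straight d(mm) [0. 0. 0.] twist [0. 0. 0.] [-0.0027 -0.0013 -0.0045]
[0.51018208 0.0690643  0.04780423] [-3.31333101  2.51860016  0.04916225] [-10.31174026 -13.59165163  17.77212676]
```

drive_tool:
  rows:
    - [[0.5, -0.2, 0, -0.0025, -0.001, 0], [0, 0, 0, 0, 0, 0], [0, 0, 0, 0, 0, 0], [0, 0, 0, 0, 0, 0], [0, 0, 0, 0, 0, 0]]

```text
time: 24.22
tcp_pos: [0.5102, 0.069, 0.0478]
ee_rot: [-0.0, 0.997, 0.074, -0.0]
wrist_force: [-11.5, -15.3, 18.8]
opening: 0.136
grip_force: 40.0
```

Run:
```python
from h import *
p,q=now(); twist(p,q,p,.152+np.pi/2); s=arm.snapshot("wrist"); t=arm.snapshot("top"); o=arm.observe(); print(p,o["wrist_torque"],o["wrist_force"])
f=np.vstack([cv2.resize(s["frame"][125:245,250:400],(750,300) if 0 else (600,300)),cv2.resize(t["frame"][165:290,225:465],(600,300))])
save("j.png",f)
```

```text
straight d(mm) [0. 0. 0.] twist [0. 0. 0.] [-0.0002  0.0008 -0.0048]
[0.51018607 0.06902175 0.04782183] [-3.39981485  2.7642123   0.02794343] [-11.64912299 -14.70793029  18.16547673]
```

View pics/j.png

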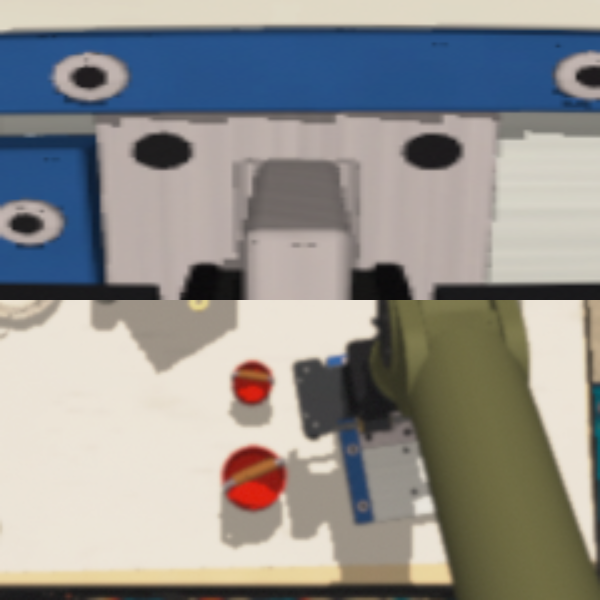

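The bracket base is flush to both fences in the upper half of the picture (left edge at 100, far edge at 118). The red can stands upright and clear of the jig at (255,478) in the lower half. The tool is level and pressing steadily, so I hand in.

```bash
python3 -c "
from cell import arm
print(arm.sign_off())"
```

```text
the job is handed in; nothing more can be done
None
```

The job is handed in: the red can stands upright on the bench, clear of the jig, and the bracket is flat on the bed, flush against both fences in the last wrist view, held at 40 N grip and pressed about 12 N and 15 N towards the fences and 18 N down.

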